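# Stir and release the mixing beads

## Robot

A 7-joint arm with a two-finger parallel gripper is mounted at the origin on the work surface. World frame = base frame: x ahead of the robot, y to its left, z up, the work surface at z = 0. Lengths are in m, angles in rad, forces in N, time in s.
With the tool pointing down it reaches from about 0.425 to 1.025 m from the base axis. Payload 9.4 kg.
Tool frame: the origin (TCP) lies midway between the tips of the shut fingers; the grasp point (between the pads) lies ctrl.grip_depth behind it (ctrl.grip_depth is the distance from the TCP to the grasp point, in m); z points along the fingers, y is the line along which they close (so a half turn about z gives the same grasp; the last joint's range is limited). The gripper opens to 85 mm and grips with 20 to 120 N. Pads are 22 mm wide; open, the fingers measure 114 mm over their backs; the gripper's body (76 mm by 85 mm) begins 54 mm behind the grasp point. The pads swing forward as they close: fully open they stand 13 mm farther back than shut.
Start: joints at [-1.347, 0.599, -0.003, 1.599, 0.002, 0.943, -0.08], TCP at [0.215, 0.692, 0.231] pointing down, gripper open.
Joint ranges: [-2.57, 2.57], [-0.35, 1.97], [-1.29, 1.29], [0.11, 2.56], [-1.05, 4.19], [0.11, 1.86], [-2.63, 2.63]. Speed limits (rad/s): [2.22, 2.22, 3.01, 3.01, 3.14, 3.14, 3.14].

## Interface

Orientations are given as a unit quaternion [x, y, z, w].
In Python, from bench import ctrl, grab_frame gives the robot as it stands.
- The arm moves only by the shell command python3 -m pendant 'ROWS'. ROWS is a JSON object of lists of equal length, an entry for each row: "translation": the shift along the world's x, y, z in cm, a list of three; "angular": the turn, a rotation vector about the world's x, y, z in rad, a list of three; "jaw": the gripper's target within -1 to 1 (fully open at 1, half-way at 0, shut at -1). A call has 1 to 8 rows; each row shifts and turns the commanded pose from where the row before left it; what a row does not reach is not made up. A row lasts 1/12 s, in which the tool goes at most 41.7 mm and 7.16 degrees, less where a joint would pass 70% of its speed; a pose out of reach is approached as far as the arm can. A call is refused whole if a number of a shift passes 4.17 or a number of a turn 0.125, either way. A call with a gripper value outside its range is refused whole. The fingers move at their own pace and stop on an object; the grip force is fixed at half the most. Time passes only in rows, so rows that do not move let the fingers close. It gives the time, the measured TCP pose, the force and the opening at its end, in the units of the state.
- ctrl.get_state(): the state, without advancing time (a new reading comes with each control period).
- grab_frame(name): name is "scene" or "top" or "wrist"; returns a dict with "frame" (400x640x3 uint8, red, green, blue), "fx", "fy", "cx", "cy" (pixels), "R" (3x3) and "t" (3): a world point X has camera coordinates R X + t; the wrist camera has in their place "mount" (4x4, takes a point from camera to tool coordinates, whose origin is the TCP and whose axes are the flange's). Camera axes: x right, y down, z forward; pixel columns grow to the right and rows downward; lengths in m; the calibration is good to about 2 mm. The wrist camera is an equidistant fisheye: a pixel r from the principal point sees the ray r / f radians off the axis. A picture is of the moment at which its call begins: read the wrist's pose just before it. There is no depth.
- ctrl.close_job(): hands the job in, once; it reports no verdict.
The state is a dict: "clock": time; "qpos": joint angles; "qd": joint speeds; "joint_efforts": joint torques, N m; "position": TCP position; "tcp_rot": TCP orientation; "contact_force": force on the tool from outside, world axes, zero at the start; "torque": the same for the moment, N m; "gripper_width": opening from 0.0 (shut) to 1.0 (fully open).
Only numpy, scipy, OpenCV 4.12 (cv2) and the standard library are available. Lean on these libraries where they do the work, as an engineer would, in place of code of your own. Each camera call takes 0.05 s, during which the arm holds its last target. There are 200 camera calls.

## Task

Loosen the beads in the dispenser's clear hopper: with the rod's tip down among them, close to the hopper's floor, stir them round three full times midway between the middle and the wall, then put the rod back upright in its funnel stand and let go of it. Then pull the spring-loaded slide out by its black handle until the handle's orange line stands at the orange mark on the rails, so that all the beads drop into the blue tray, and finish while still holding the slide there. Spill no beads and leave the other things on the bench where they are.

Things in the scene. Friction and masses are not known exactly. Their poses are not given: they have to be found in the camera images.
- dispenser: Bead dispenser, fixed, its place and yaw vary. Origin: on the table straight under the hopper's axis; x axis from the handle side to the back, z up. White deck 110 x 136 mm, top 79 mm above the table, front edge 50 mm before the hopper axis. Two aluminium guide rails, tops 72 mm high, 46 mm either side of the middle, run forward to 200 mm before the hopper axis.
- hopper (a point): Centre of the hopper's floor, which is the steel slide's top, 72 mm above the table; axes as the dispenser's. The clear round hopper has an inner diameter of 66 mm, a 4 mm wall, an open top and its rim 133 mm above the table.
- tray (a point): Centre of the inner floor of the blue catch tray under the hopper, 11 mm above the table: inside 112 x 110 mm, rim 44 mm above the table, fixed.
- gate (a joint): Steel slide (80 mm wide, 6 mm thick) closing the hopper from below. 0 = shut, grows in m as it is pulled level along the dispenser's -x; 0.070 = at the orange mark, hopper bottom fully open; end stop 0.090. A spring always pulls it shut: 3.6 N when shut, 7.8 N at the mark.
- gate_handle (a point): Middle of the slide's handle, 97 mm above the table, 115 mm before the hopper axis when shut; axes as the dispenser's. Black upright tab with an orange line round its middle, 14 mm thick along the pull, 30 mm wide, from 72 to 117 mm above the table. Free all round above 72 mm, but for the deck 58 mm behind it (79 mm high) and the hopper's outside 71 mm behind it.
- mark (a point): Where gate_handle must come to: in line with the orange stripes on the two rails, 185 mm before the hopper axis, 97 mm above the table.
- stand: White funnel-mouthed rod stand, fixed to the table, not always at the same place. Foot 80 mm across; tube of inner diameter 16 mm, floor 10 mm above the table, straight up to 48 mm, then widening to a 54 mm wide mouth at 68 mm. Origin: on the table under the tube's axis.
- rod: Stirring rod, 150 mm long, 70 g, at the start upright in the stand. Origin: centre of its lower tip; z along the rod towards the handle. Steel shaft 12 mm across for the lower 95 mm, then a green square handle 20 x 20 mm, sides along its x and y axes, from 95 to 150 mm above the tip.
- rod_grip (a point): Middle of the rod's green handle, 122 mm above its tip; axes as the rod's.
- bead0_center (a point): Centre of loose white ball bead 0, 18 mm across, 11 g; at the start one layer of six lies on the hopper's floor.
- bead1_center (a point): Centre of loose yellow ball bead 1, 18 mm across, 11 g; at the start one layer of six lies on the hopper's floor.
- bead2_center (a point): Centre of loose white ball bead 2, 18 mm across, 11 g; at the start one layer of six lies on the hopper's floor.
- bead3_center (a point): Centre of loose yellow ball bead 3, 18 mm across, 11 g; at the start one layer of six lies on the hopper's floor.
- bead4_center (a point): Centre of loose white ball bead 4, 18 mm across, 11 g; at the start one layer of six lies on the hopper's floor.
- bead5_center (a point): Centre of loose yellow ball bead 5, 18 mm across, 11 g; at the start one layer of six lies on the hopper's floor.
- orange_rack: loose white tube rack, 60 x 204 x 30 mm, with 16 orange-capped tubes, 95 mm high in all; leave alone. Origin: centre of its underside.
- purple_rack: loose white tube rack, 60 x 204 x 30 mm, with 16 purple-capped tubes, 95 mm high in all; leave alone. Origin: centre of its underside.
- pot: small specimen pot with orange cap, 44 mm across, 50 mm high, between the task's things; leave alone. Origin: centre of its underside.
- amber_bottle: amber bottle with white cap, 52 mm across, 100 mm high, between the task's things; leave alone. Origin: centre of its underside.
- scanner: hand-held code scanner lying down: black head 50 x 70 x 30 mm, grey handle 110 mm long; leave alone. Origin: centre of its underside (of the head).
- tip_box: blue box with clear lid, 80 x 120 x 65 mm; leave alone. Origin: centre of its underside.

How it is judged:
On the way, in this order (a step that is already met when the one before it is completed fails the run):
1. rod tip among the beads, on the hopper's left (+y) side, slide shut (horizontal distance between rod and hopper below 0.03 m and z of rod in the frame of dispenser below 0.087 m and value of joint gate below 0.015 m and y of rod in the frame of dispenser above 0.006 m), for 0.02 s.
2. stirred across to the right (-y) side (horizontal distance between rod and hopper below 0.03 m and z of rod in the frame of dispenser below 0.087 m and value of joint gate below 0.015 m and y of rod in the frame of dispenser below -0.006 m), for 0.02 s.
3. round again to the left side (all of step 1), for 0.02 s.
4. and again to the right side (all of step 2), for 0.02 s.
5. and a third time to the left side, with beads moved (all of step 3 and distance of any of bead0_center, bead1_center, bead2_center, bead3_center, bead4_center, bead5_center from where it was at the start of the episode above 0.01 m), for 0.02 s.
6. rod back upright in its stand and released, slide still shut (horizontal distance between rod and stand below 0.012 m and height (world z) of rod below 0.02 m and angle between rod's own z axis and vertical below 0.25 rad and contact force between the fingers and rod below 0.1 N and value of joint gate below 0.015 m), for 0.2 s.
7. slide held at the mark (value of joint gate between 0.063 and 0.077 m and contact force between any of the fingers, the arm and gate above 1 N), for 0.3 s.
At the end, for the whole second after the job is handed in: The robot holds the slide (contact above 1 N) still within 7 mm of the mark (0.063 to 0.077 m out), all six beads lie in the tray under the hopper, and the rod stands in its stand (tip within 12 mm of its axis and under 20 mm above the table, tilted less than 0.25 rad), not touched by the fingers (all of step 7 and velocity of joint gate between -0.01 and 0.01 m/s and horizontal distance between rod and stand below 0.012 m and height (world z) of rod below 0.02 m and angle between rod's own z axis and vertical below 0.25 rad and contact force between the fingers and rod below 0.1 N and z of each of bead0_center, bead1_center, bead2_center, bead3_center, bead4_center, bead5_center in the frame of dispenser below 0.05 m and horizontal distance between each of bead0_center, bead1_center, bead2_center, bead3_center, bead4_center, bead5_center and tray below 0.068 m); the arm keeps its last pose, push and grip.
It fails at once if another thing on the bench is moved by more than 30 mm (distance of any of orange_rack, purple_rack, pot, amber_bottle, scanner, tip_box from where it was at the start of the episode above 0.03 m).
It also fails if it takes over 72 s, if anything falls off the work surface, if the arm or the gripper's body presses on something with over 40 N, if the wrist force passes 120 N, or if a joint passes its speed limit or range.

## Working session

There is one attempt and no reset: what is moved stays moved. The work goes in short steps, Python scripts to look and compute and a shell command to move; the robot and the scene stay as the last step left them, time stands still between calls to the robot, and variables do not carry over. Pictures are saved under pics/ and viewed, on a budget of 10 in all, crops included, one or two more only if the job needs it, and the job is handed in when it is done.

```bash
mkdir -p pics; ls
python3 - <<'E'
from bench import ctrl, grab_frame
import cv2
print(ctrl.get_state(), ctrl.grip_depth)
for n in ("scene","top"):
    f=grab_frame(n); cv2.imwrite(f"pics/{n}0.png",f["frame"][:,:,::-1]); print({k:v for k,v in f.items() if k!="frame"})
E
```

```text
pics
{'clock': 0.0, 'qpos': array([-1.34670561,  0.60014994, -0.00251353,  1.60014735,  0.00180313,
        0.94289529, -0.07981308]), 'qd': array([-0.00110851, -0.00128715, -0.00061294,  0.00073557, -0.00146473,
        0.00045027,  0.00070257]), 'joint_efforts': array([ 5.41631816e-04, -7.76479554e+01,  1.56491518e+00, -2.57999879e+01,
        1.23414199e-02,  9.28296300e-03, -3.20533530e-06]), 'position': array([0.21469242, 0.69197874, 0.23039322]), 'tcp_rot': array([ 1.49817739e-01,  9.88713309e-01, -7.98208705e-04, -3.73995858e-05]), 'contact_force': array([-0.41942867, -0.75676554, -0.42245443]), 'torque': array([-0.00309635, -0.01311077,  0.02748264]), 'gripper_width': 0.9959577798993814} 0.0187
{'fx': 481.5181251885996, 'fy': 481.5181251885996, 'cx': 319.39597065760483, 'cy': 202.95770500635538, 'R': array([[ 0.51352161,  0.85806775, -0.0039104 ],
       [ 0.63155622, -0.38104009, -0.67523714],
       [-0.58088923,  0.34427923, -0.73759034]]), 't': array([-0.29431203, -0.25118724,  1.87984325])}
{'fx': 406.4440831616622, 'fy': 406.4440831616622, 'cx': 318.46935931492135, 'cy': 194.57230058203004, 'R': array([[-0.02632595, -0.99964953,  0.00278725],
       [-0.9849623 ,  0.0254627 , -0.17088273],
       [ 0.17075187, -0.00724398, -0.98528743]]), 't': array([0.01333752, 0.5301105 , 1.08565341])}
```

Run:
```python
import cv2
for n in ("scene","top"):
    i=cv2.imread(f"pics/{n}0.png"); cv2.imwrite(f"pics/{n}0b.png",cv2.resize(i,(800,500),interpolation=cv2.INTER_CUBIC))
```

```text
(no output)
```

View pics/scene0b.png

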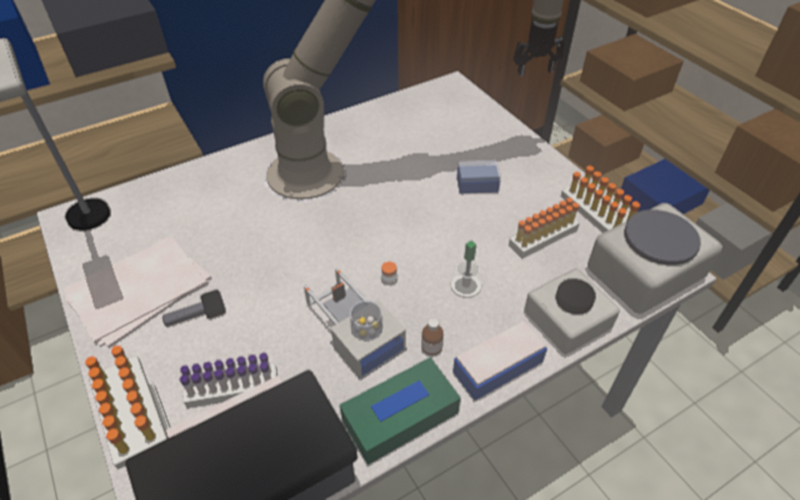

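View pics/top0b.png

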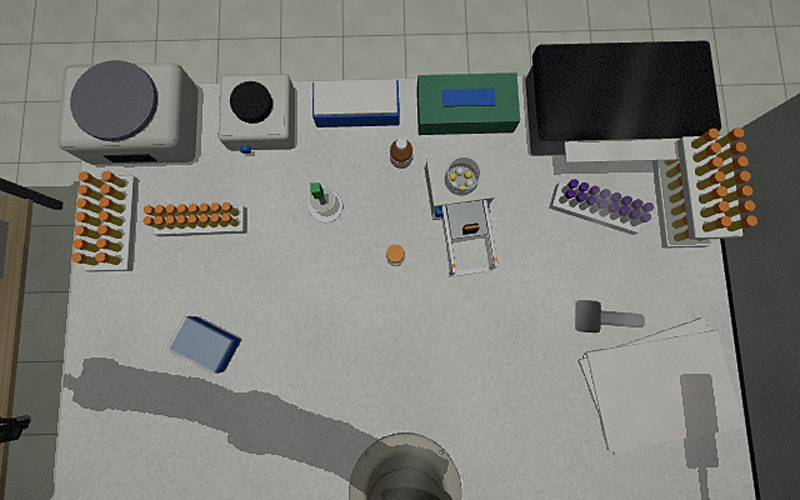

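Run:
```python
import cv2
a=cv2.imread("pics/top0.png")[100:232,240:410]; cv2.imwrite("pics/topc.png",cv2.resize(a,None,fx=4.5,fy=4.5,interpolation=cv2.INTER_CUBIC))
a=cv2.imread("pics/scene0.png")[180:304,232:400]; cv2.imwrite("pics/scenec.png",cv2.resize(a,None,fx=4.5,fy=4.5,interpolation=cv2.INTER_CUBIC))
```

```text
(no output)
```

View pics/topc.png

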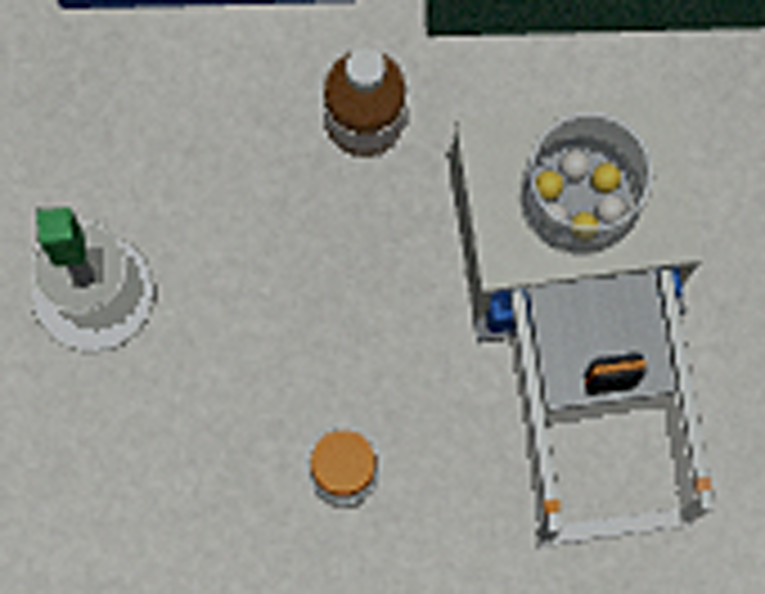

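View pics/scenec.png

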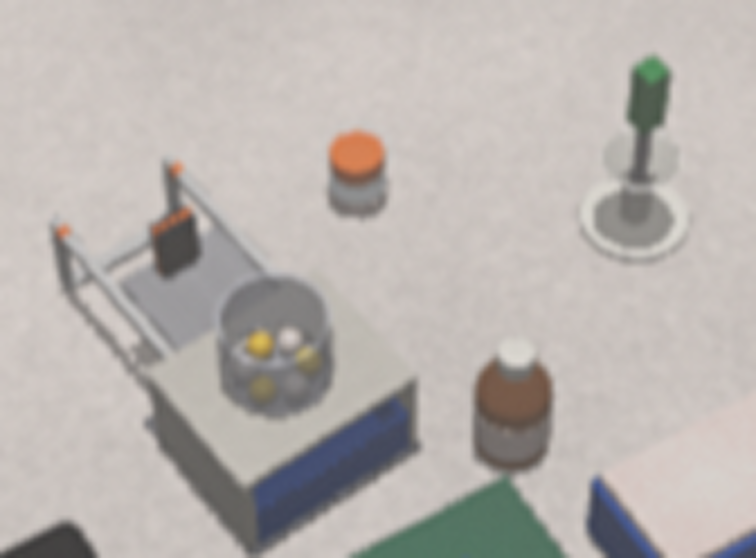

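```bash
cat > h.py <<'E'
import numpy as np, cv2
from bench import ctrl, grab_frame
from scipy.optimize import least_squares
from scipy.spatial.transform import Rotation as Ro
K={'top':dict(f=406.4440831616622,c=(318.46935931492135,194.57230058203004),R=np.array([[-0.02632595,-0.99964953,0.00278725],[-0.9849623,0.0254627,-0.17088273],[0.17075187,-0.00724398,-0.98528743]]),t=np.array([0.01333752,0.5301105,1.08565341])),
'scene':dict(f=481.5181251885996,c=(319.39597065760483,202.95770500635538),R=np.array([[0.51352161,0.85806775,-0.0039104],[0.63155622,-0.38104009,-0.67523714],[-0.58088923,0.34427923,-0.73759034]]),t=np.array([-0.29431203,-0.25118724,1.87984325]))}
def proj(n,X):
    k=K[n]; c=k['R']@np.asarray(X)+k['t']; return k['f']*c[:2]/c[2]+k['c']
def onz(n,p,z):
    k=K[n]; d=k['R'].T@np.append((np.array(p)-k['c'])/k['f'],1); o=-k['R'].T@k['t']; return o+d*(z-o[2])/d[2]
def world(q,P): c,s=np.cos(q[2]),np.sin(q[2]); return np.array([q[0]+c*P[0]-s*P[1],q[1]+s*P[0]+c*P[1],P[2]])
E
python3 - <<'E'
from h import *
off={'top':(240,100),'scene':(232,180)}
def px(n,p): return (np.array(p)+.5)/4.5-.5+off[n]
D=[('top',(457,124),(60,68,79)),('top',(478,291),(-50,68,79)),('top',(700,263),(-50,-68,79)),('top',(552,506),(-185,46,72)),('top',(704,485),(-185,-46,72)),('top',(615,367),(-115,0,117)),
('scene',(176,168),(-185,46,72)),('scene',(62,231),(-185,-46,72)),('scene',(416,378),(60,68,79)),('scene',(253,488),(60,-68,79)),('scene',(148,375),(-50,-68,79)),('scene',(174,220),(-115,0,117))]
r=lambda q:np.concatenate([proj(n,world(q,np.array(P)/1e3))-px(n,p) for n,p,P in D])
s=least_squares(r,[.7,-.15,.1],loss='soft_l1'); q=s.x; print(q,np.degrees(q[2])); print(r(q).reshape(-1,2).round(1))
for P in ((0,0,.072),(0,0,.133),(-.115,0,.097),(-.185,0,.097)): print(P,world(q,P).round(4),[(proj(n,world(q,P))-off[n])*4.5 for n in off])
for n,p,z in (('top',(55,222),.16),('scene',(651,69),.16),('top',(95,290),.006),('scene',(634,215),.006),('top',(343,463),.05),('top',(366,70),.1)): print(n,p,onz(n,px(n,p),z).round(4))
E
```

```text
[ 0.66360874 -0.14060168  0.12113611] 6.940588061022763
[[-0.9 -0.6]
 [ 0.7  0.3]
 [ 0.3 -0.5]
 [ 0.   0.1]
 [-0.2 -0.1]
 [ 0.8  0.1]
 [ 0.3  0.2]
 [ 0.7  0.2]
 [ 0.9 -0.8]
 [-1.6 -0.3]
 [-0.3 -0.9]
 [-0.1  0.1]]
(0, 0, 0.072) [ 0.6636 -0.1406  0.072 ] [array([574.43095345, 199.74937167]), array([277.44258396, 372.25148329])]
(0, 0, 0.133) [ 0.6636 -0.1406  0.133 ] [array([587.1657924 , 169.21643497]), array([273.19225668, 315.01226188])]
(-0.115, 0, 0.097) [ 0.5495 -0.1545  0.097 ] [array([612.01134434, 372.32794686]), array([174.31628282, 237.90410879])]
(-0.185, 0, 0.097) [ 0.48  -0.163  0.097] [array([632.38703554, 488.01582348]), array([116.73070805, 174.68371543])]
top (55, 222) [0.6327 0.1668 0.16  ]
scene (651, 69) [0.6308 0.1662 0.16  ]
top (95, 290) [0.6319 0.1653 0.006 ]
scene (634, 215) [0.6307 0.1669 0.006 ]
top (343, 463) [0.5075 0.0074 0.05  ]
top (366, 70) [ 0.7415 -0.0127  0.1   ]
```

```bash
python3 -m pendant '{"translation":[[2.3,-2.9,0],[2.3,-2.9,0],[2.3,-2.9,0],[2.3,-2.9,0],[2.3,-2.9,0],[2.3,-2.9,0],[2.3,-2.9,0],[2.3,-2.9,0]],"angular":[[0,0,-0.115],[0,0,-0.115],[0,0,-0.115],[0,0,-0.115],[0,0,-0.115],[0,0,-0.115],[0,0,-0.115],[0,0,-0.115]],"jaw":[1,1,1,1,1,1,1,1]}'; python3 -c "
from bench import ctrl; print(ctrl.get_state()['qpos'])"
```

```text
clock: 0.77
position: [0.3995, 0.4588, 0.2312]
tcp_rot: [0.575, 0.818, -0.0, -0.0]
contact_force: [0.8, 0.7, -1.4]
gripper_width: 1.001
[-1.12362363  0.46770666  0.25519609  1.88732069 -0.15836157  0.806328
 -0.44028347]
```

```bash
python3 -m pendant '{"translation":[[2.3,-2.9,0],[2.3,-2.9,0],[2.3,-2.9,0],[2.3,-2.9,0],[2.3,-2.9,0],[2.3,-2.9,0],[2.3,-2.9,0],[2.3,-2.9,0]],"angular":[[0,0,-0.115],[0,0,-0.115],[0,0,0],[0,0,0],[0,0,0],[0,0,0],[0,0,0],[0,0,0]],"jaw":[1,1,1,1,1,1,1,1]}' >/dev/null;  python3 -m pendant '{"translation":[[2.4,-3.0,0],[2.3,-3.0,0],[0,0,0]],"angular":[[0,0,0],[0,0,0],[0,0,0]],"jaw":[1,1,1]}'
python3 - <<'E'
from h import *
s=ctrl.get_state(); print(s['qpos'],s['position'],Ro.from_quat(s['tcp_rot']).as_matrix().round(3))
f=grab_frame("wrist"); cv2.imwrite("pics/w1.png",f["frame"][:,:,::-1]); print({k:v for k,v in f.items() if k!="frame"})
E
```

```text
clock: 1.68
position: [0.634, 0.1596, 0.2315]
tcp_rot: [0.667, 0.745, -0.001, 0.003]
contact_force: [0.5, -0.3, 0.1]
gripper_width: 0.997
[-0.54882256  0.52792698  0.3243595   1.78803664 -0.20738035  0.85759022
 -0.0189788 ] [0.63401107 0.15962569 0.23147464] [[-0.11   0.994  0.003]
 [ 0.994  0.11  -0.004]
 [-0.005  0.002 -1.   ]]
{'fx': 309.70691628693146, 'fy': 309.70691628693146, 'cx': 314.41150593488777, 'cy': 202.37506713350518, 'mount': array([[-7.89588717e-04, -9.61187548e-01, -2.75894681e-01,
         6.92766961e-02],
       [ 9.99999132e-01, -1.05007414e-03,  7.96427668e-04,
        -3.94148394e-05],
       [-1.05522623e-03, -2.75893812e-01,  9.61187542e-01,
        -1.41436843e-01],
       [ 0.00000000e+00,  0.00000000e+00,  0.00000000e+00,
         1.00000000e+00]])}
```

View pics/w1.png

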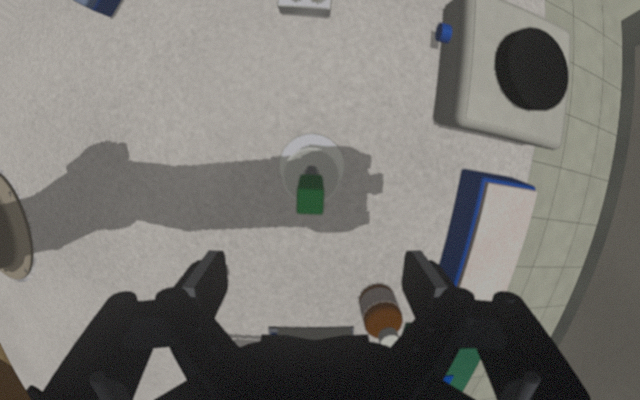

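```bash
cat >> h.py <<'E'
def wray(p,z,s,f):
    u=np.array(p)-[f['cx'],f['cy']]; r=np.hypot(*u); a=r/f['fx']; d=np.append(u/r*np.sin(a),np.cos(a))
    R=Ro.from_quat(s['tcp_rot']).as_matrix(); M=f['mount']; o=R@M[:3,3]+s['position']; d=R@M[:3,:3]@d
    return o+d*(z-o[2])/d[2]
E
python3 - <<'E'
from h import *
s=ctrl.get_state(); f=grab_frame("wrist")
g=f['frame'].astype(int); c=g[170:225,280:340]; m=(c[...,1]>c[...,0]+25); ys,xs=np.nonzero(m); print(xs.min()+280,xs.max()+280,ys.min()+170,ys.max()+170)
for y in range(182,218,3): print(y, g[y,311], [x+280 for x in np.nonzero(m[y-170])[0][[0,-1]]] if m[y-170].any() else '')
for p in ((311,202),(311,204),(311,212),(298,204),(324,204)): print(p,wray(p,.16,s,f).round(4))
E
```

```text
300 325 186 218
182 [36 57 41] 
185 [42 61 44] 
188 [36 60 39] 
191 [37 60 40] 
194 [34 67 42] [np.int64(302), np.int64(323)]
197 [36 84 53] [np.int64(300), np.int64(325)]
200 [42 86 52] [np.int64(301), np.int64(325)]
203 [40 82 49] [np.int64(300), np.int64(325)]
206 [41 84 49] [np.int64(300), np.int64(325)]
209 [40 82 52] [np.int64(300), np.int64(324)]
212 [46 86 55] [np.int64(300), np.int64(324)]
215 [44 82 53] [np.int64(300), np.int64(324)]
(311, 202) [0.6287 0.1714 0.16  ]
(311, 204) [0.6289 0.1699 0.16  ]
(311, 212) [0.6295 0.1639 0.16  ]
(298, 204) [0.6196 0.1689 0.16  ]
(324, 204) [0.6381 0.171  0.16  ]
```

```bash
python3 -m pendant '{"translation":[[-0.3,0.75,0],[0,0,-2],[0,0,-3],[0,0,-3],[0,0,-2.5],[0,0,-1],[0,0,0],[0,0,0]],"angular":[[0,0,0],[0,0,0],[0,0,0],[0,0,0],[0,0,0],[0,0,0],[0,0,0],[0,0,0]],"jaw":[1,1,1,1,1,1,1,1]}'
```

```text
clock: 2.45
position: [0.6264, 0.1773, 0.1166]
tcp_rot: [0.663, 0.749, -0.0, -0.0]
contact_force: [-0.3, -0.4, 0.1]
gripper_width: 1.002
```

```bash
python3 -m pendant '{"translation":[[0,0,0]],"angular":[[0,0,0]],"jaw":[1]}';python3 - <<'E'
from h import *
s=ctrl.get_state(); f=grab_frame("wrist"); print(s['position'])
g=f['frame']; cv2.imwrite("pics/w2.png",cv2.resize(g[130:330,200:440,::-1],None,fx=3,fy=3))
E
```

```text
clock: 2.53
position: [0.6274, 0.1769, 0.1178]
tcp_rot: [0.663, 0.749, 0.001, 0.0]
contact_force: [-0.4, -0.3, 0.3]
gripper_width: 1.004
[0.62741614 0.17686799 0.11780402]
```

View pics/w2.png

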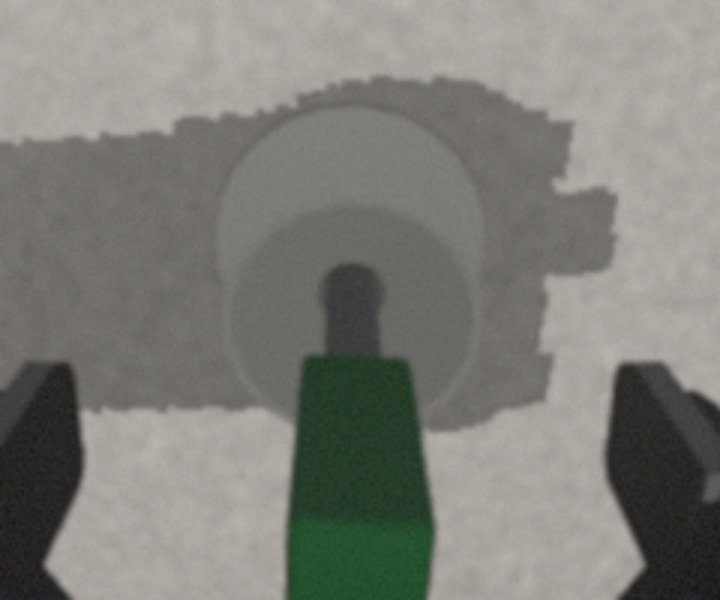

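```bash
python3 - <<'E'
from h import *
s=ctrl.get_state(); f=grab_frame("wrist")
for p,z in (((320.3,304),.16),((318.7,249),.105)): print(wray(p,z,s,f))
E
python3 -m pendant '{"translation":[[0.4,-0.9,0],[0,0,0],[0,0,0],[0,0,0]],"angular":[[0,0,0],[0,0,0],[0,0,0],[0,0,0]],"jaw":[1,1,1,1]}'
```

```text
[0.62974992 0.17699085 0.16      ]
[0.6302194  0.17539067 0.105     ]
clock: 2.97
position: [0.631, 0.1665, 0.1166]
tcp_rot: [0.664, 0.748, 0.0, 0.0]
contact_force: [0.4, 0.2, 0.2]
gripper_width: 1.0
```

```bash
python3 -m pendant '{"translation":[[0,0,0],[0,0,0],[0,0,0],[0,0,0],[0,0,0],[0,0,0],[0,0,0],[0,0,0]],"angular":[[0,0,0],[0,0,0],[0,0,0],[0,0,0],[0,0,0],[0,0,0],[0,0,0],[0,0,0]],"jaw":[-1,-1,-1,-1,-1,-1,-1,-1]}'; python3 -m pendant '{"translation":[[0,0,0],[0,0,0],[0,0,0],[0,0,0],[0,0,0],[0,0,0]],"angular":[[0,0,0],[0,0,0],[0,0,0],[0,0,0],[0,0,0],[0,0,0]],"jaw":[-1,-1,-1,-1,-1,-1]}'
```

```text
clock: 3.63
position: [0.6308, 0.167, 0.1163]
tcp_rot: [0.663, 0.748, 0.0, 0.0]
contact_force: [-0.3, -0.7, 1.1]
gripper_width: 0.227
clock: 4.13
position: [0.6308, 0.167, 0.1163]
tcp_rot: [0.663, 0.748, 0.0, 0.0]
contact_force: [-0.5, 0.5, 2.3]
gripper_width: 0.228
```

```bash
python3 -m pendant '{"translation":[[0,0,1],[0,0,2],[0,0,3],[0,0,3],[0,0,3],[0,0,2],[0,0,1],[0,0,0]],"angular":[[0,0,0],[0,0,0],[0,0,0],[0,0,0],[0,0,0],[0,0,0],[0,0,0],[0,0,0]],"jaw":[-1,-1,-1,-1,-1,-1,-1,-1]}'; python3 -m pendant '{"translation":[[0.2,-2.0,0],[0.4,-3.5,0],[0.5,-4,0],[0.5,-4,0],[0.5,-4,0],[0.5,-4,0],[0.4,-4,0],[0.3,-3,0]],"angular":[[0,0,0],[0,0,0],[0,0,0],[0,0,0],[0,0,0],[0,0,0],[0,0,0],[0,0,0]],"jaw":[-1,-1,-1,-1,-1,-1,-1,-1]}'; python3 -m pendant '{"translation":[[0,-1.5,0],[0,-0.8,0],[0,0,0],[0,0,0],[0,0,0]],"angular":[[0,0,0],[0,0,0],[0,0,0],[0,0,0],[0,0,0]],"jaw":[-1,-1,-1,-1,-1]}'
```

```text
clock: 4.8
position: [0.6317, 0.167, 0.269]
tcp_rot: [0.663, 0.748, 0.002, 0.001]
contact_force: [0.5, 0.4, -0.8]
gripper_width: 0.23
clock: 5.47
position: [0.6627, -0.122, 0.2644]
tcp_rot: [0.664, 0.747, -0.001, -0.001]
contact_force: [-0.4, -0.2, -0.1]
gripper_width: 0.226
clock: 5.88
position: [0.6639, -0.1383, 0.2657]
tcp_rot: [0.662, 0.749, 0.0, -0.001]
contact_force: [-0.1, 1.5, -1.2]
gripper_width: 0.227
```

Run:
```python
from h import *
s=ctrl.get_state(); print(s['position'],s['gripper_width'],s['qpos'])
a=[]
f=grab_frame("wrist"); a.append(f['frame'][120:330,190:450])
t=grab_frame("top"); a.append(cv2.resize(t['frame'][95:195,325:425],None,fx=4,fy=4)[:420,:])
cv2.imwrite("pics/m1.png",np.hstack([cv2.resize(a[0],(520,420)),np.pad(a[1],((0,20),(0,0),(0,0)))[:, 60:340]])[:,:,::-1])
```

```text
[ 0.66394186 -0.13832572  0.26569849] 0.22666468141784482 [-0.0939072   0.52647508  0.33741801  1.69356137 -0.20628313  0.95757471
  0.44351604]
```

View pics/m1.png

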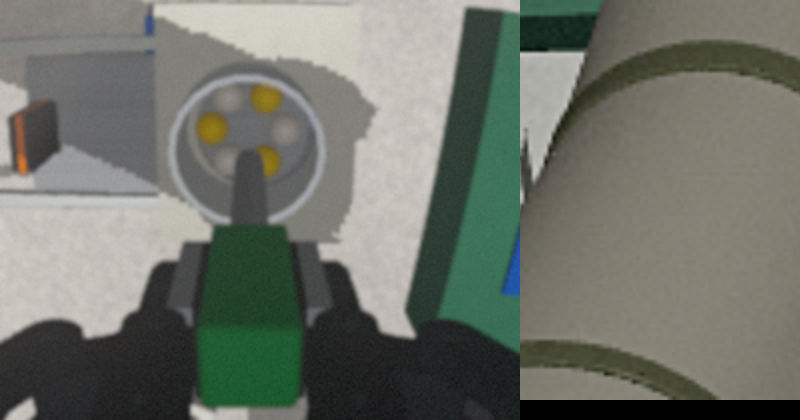

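Run:
```python
from h import *
s=ctrl.get_state(); f=grab_frame("wrist"); F=lambda x,y:(190+x/2,120+y/2)
print('tip front edge',wray(F(249,150),.16,s,f))
e=[wray(F(*p),.133,s,f) for p in ((168,146),(325,146),(246,73),(246,225))]; print(np.round(e,4),np.mean(e[:2],0),np.mean(e[2:],0))
for p in ((229,97),(266,97),(212,128),(286,131),(228,160),(264,160)): print(((wray(F(*p),.081,s,f)-[.6636,-.1406,0])*1e3).round(1))
```

```text
tip front edge [ 0.66372065 -0.13396648  0.16      ]
[[ 0.6274 -0.1435  0.133 ]
 [ 0.699  -0.1348  0.133 ]
 [ 0.659  -0.1059  0.133 ]
 [ 0.6677 -0.1777  0.133 ]] [ 0.66322729 -0.13916022  0.133     ] [ 0.66332273 -0.14178697  0.133     ]
[-11.4  14.   81. ]
[ 8.2 16.4 81. ]
[-18.6  -4.   81. ]
[21.3 -0.8 81. ]
[ -8.  -20.8  81. ]
[ 11.6 -18.4  81. ]
```

```bash
python3 -m pendant '{"translation":[[0,-0.27,0],[0,0,-1.5],[0,0,-2],[0,0,-2],[0,0,-1.3],[0,0,-0.8],[0,0,-0.5],[0,0,0]],"angular":[[0,0,0],[0,0,0],[0,0,0],[0,0,0],[0,0,0],[0,0,0],[0,0,0],[0,0,0]],"jaw":[-1,-1,-1,-1,-1,-1,-1,-1]}'; python3 -m pendant '{"translation":[[0,0,0]],"angular":[[0,0,0]],"jaw":[-1]}'
```

```text
clock: 6.7
position: [0.6637, -0.1437, 0.1846]
tcp_rot: [0.663, 0.748, -0.0, -0.0]
contact_force: [-0.4, 0.0, -0.5]
gripper_width: 0.223
clock: 6.78
position: [0.6642, -0.1439, 0.1858]
tcp_rot: [0.663, 0.748, 0.0, 0.0]
contact_force: [0.1, -0.6, -0.1]
gripper_width: 0.229
```

```bash
python3 -m pendant '{"translation":[[0,0.5,-0.2],[0,0.5,0],[-0.05,0.5,0],[-0.05,0.4,0],[0,0,0],[0,0,0]],"angular":[[0,0,0],[0,0,0],[0,0,0],[0,0,0],[0,0,0],[0,0,0]],"jaw":[-1,-1,-1,-1,-1,-1]}'
```

```text
clock: 7.28
position: [0.6626, -0.1249, 0.1835]
tcp_rot: [0.663, 0.748, -0.0, 0.0]
contact_force: [-1.0, -2.5, 0.2]
gripper_width: 0.228
```

```bash
python3 -m pendant '{"translation":[[-0.63,-0.13,0],[-0.54,-0.36,0],[-0.36,-0.54,0],[-0.13,-0.63,0],[0.13,-0.63,0],[0.36,-0.54,0],[0.54,-0.36,0],[0.63,-0.13,0]],"angular":[[0,0,0],[0,0,0],[0,0,0],[0,0,0],[0,0,0],[0,0,0],[0,0,0],[0,0,0]],"jaw":[-1,-1,-1,-1,-1,-1,-1,-1]}'
```

```text
clock: 7.95
position: [0.6636, -0.1558, 0.1839]
tcp_rot: [0.663, 0.748, 0.002, -0.001]
contact_force: [1.8, 5.9, 0.9]
gripper_width: 0.226
```

```bash
python3 -m pendant '{"translation":[[0.63,0.13,0],[0.54,0.36,0],[0.36,0.54,0],[0.13,0.63,0],[-0.13,0.63,0],[-0.36,0.54,0],[-0.54,0.36,0],[-0.63,0.13,0]],"angular":[[0,0,0],[0,0,0],[0,0,0],[0,0,0],[0,0,0],[0,0,0],[0,0,0],[0,0,0]],"jaw":[-1,-1,-1,-1,-1,-1,-1,-1]}'
python3 - <<'E'
from h import *
f=grab_frame("wrist"); s=ctrl.get_state(); print(s['position'],s['contact_force'])
cv2.imwrite("pics/w3.png",cv2.resize(f['frame'][100:330,170:470,::-1],None,fx=2,fy=2))
E
```

```text
clock: 8.62
position: [0.6628, -0.1258, 0.183]
tcp_rot: [0.663, 0.748, -0.001, 0.001]
contact_force: [-0.1, -4.3, -1.2]
gripper_width: 0.23
[ 0.66154283 -0.12562977  0.18319224] [-2.27834646 -4.03437136 -0.16816149]
```

View pics/w3.png

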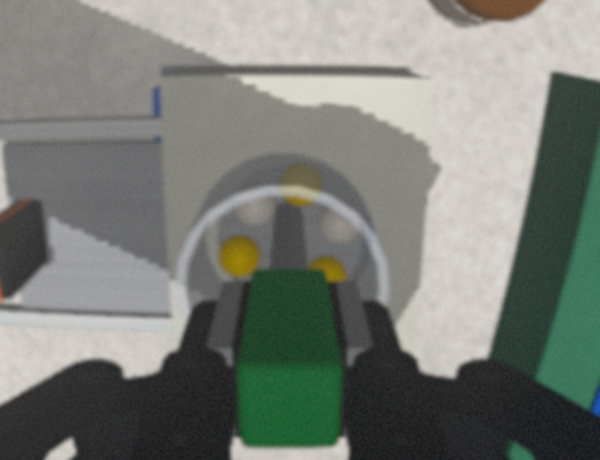

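```bash
python3 -m pendant '{"translation":[[-0.63,-0.13,0],[-0.54,-0.36,0],[-0.36,-0.54,0],[-0.13,-0.63,0],[0.13,-0.63,0],[0.36,-0.54,0],[0.54,-0.36,0],[0.63,-0.13,0]],"angular":[[0,0,0],[0,0,0],[0,0,0],[0,0,0],[0,0,0],[0,0,0],[0,0,0],[0,0,0]],"jaw":[-1,-1,-1,-1,-1,-1,-1,-1]}';python3 -m pendant '{"translation":[[0.63,0.13,0],[0.54,0.36,0],[0.36,0.54,0],[0.13,0.63,0],[-0.13,0.63,0],[-0.36,0.54,0],[-0.54,0.36,0],[-0.63,0.13,0]],"angular":[[0,0,0],[0,0,0],[0,0,0],[0,0,0],[0,0,0],[0,0,0],[0,0,0],[0,0,0]],"jaw":[-1,-1,-1,-1,-1,-1,-1,-1]}';python3 -m pendant '{"translation":[[-0.63,-0.13,0],[-0.54,-0.36,0],[-0.36,-0.54,0],[-0.13,-0.63,0],[0.13,-0.63,0],[0.36,-0.54,0],[0.54,-0.36,0],[0.63,-0.13,0]],"angular":[[0,0,0],[0,0,0],[0,0,0],[0,0,0],[0,0,0],[0,0,0],[0,0,0],[0,0,0]],"jaw":[-1,-1,-1,-1,-1,-1,-1,-1]}';python3 -m pendant '{"translation":[[0.63,0.13,0],[0.54,0.36,0],[0.36,0.54,0],[0.13,0.63,0],[-0.13,0.63,0],[-0.36,0.54,0],[-0.54,0.36,0],[-0.63,0.13,0]],"angular":[[0,0,0],[0,0,0],[0,0,0],[0,0,0],[0,0,0],[0,0,0],[0,0,0],[0,0,0]],"jaw":[-1,-1,-1,-1,-1,-1,-1,-1]}'
```

```text
clock: 9.33
position: [0.6639, -0.157, 0.1839]
tcp_rot: [0.663, 0.748, 0.001, 0.0]
contact_force: [-1.3, 2.9, -0.0]
gripper_width: 0.227
clock: 10.0
position: [0.6629, -0.1256, 0.183]
tcp_rot: [0.663, 0.748, -0.001, 0.001]
contact_force: [1.6, -5.3, -0.7]
gripper_width: 0.226
clock: 10.67
position: [0.6637, -0.1568, 0.1839]
tcp_rot: [0.663, 0.748, 0.001, 0.0]
contact_force: [0.7, 0.3, -0.3]
gripper_width: 0.222
clock: 11.33
position: [0.6627, -0.1259, 0.1829]
tcp_rot: [0.664, 0.748, -0.001, 0.001]
contact_force: [2.7, -3.8, -0.3]
gripper_width: 0.228
```

```bash
python3 -m pendant '{"translation":[[0,-0.8,0],[0,-0.7,0],[0,0,1],[0,0,1.5],[0,0,2],[0,0,2],[0,0,2],[0,0,0]],"angular":[[0,0,0],[0,0,0],[0,0,0],[0,0,0],[0,0,0],[0,0,0],[0,0,0],[0,0,0]],"jaw":[-1,-1,-1,-1,-1,-1,-1,-1]}';python3 -m pendant '{"translation":[[-0.2,2.0,0],[-0.4,3.5,0],[-0.5,4,0],[-0.5,4,0],[-0.5,4,0],[-0.5,4,0],[-0.4,4,0],[-0.2,3,0]],"angular":[[0,0,0],[0,0,0],[0,0,0],[0,0,0],[0,0,0],[0,0,0],[0,0,0],[0,0,0]],"jaw":[-1,-1,-1,-1,-1,-1,-1,-1]}';python3 -m pendant '{"translation":[[0,1.5,0],[0,0.8,0],[0,0,0],[0,0,0],[0,0,0],[0,0,0]],"angular":[[0,0,0],[0,0,0],[0,0,0],[0,0,0],[0,0,0],[0,0,0]],"jaw":[-1,-1,-1,-1,-1,-1]}'
```

```text
clock: 12.0
position: [0.6649, -0.1406, 0.2732]
tcp_rot: [0.664, 0.748, 0.002, 0.003]
contact_force: [-0.7, -0.2, 1.6]
gripper_width: 0.233
clock: 12.67
position: [0.63, 0.1495, 0.2684]
tcp_rot: [0.662, 0.749, 0.0, -0.001]
contact_force: [0.6, -0.2, -0.1]
gripper_width: 0.228
clock: 13.17
position: [0.6312, 0.1658, 0.2684]
tcp_rot: [0.665, 0.747, -0.0, 0.0]
contact_force: [0.1, -0.1, -0.7]
gripper_width: 0.226
```

```bash
python3 -m pendant '{"translation":[[0,0.1,0],[0,0,-1],[0,0,-1.5],[0,0,-1.5],[0,0,-1],[0,0,0],[0,0,0]],"angular":[[0,0,0],[0,0,0],[0,0,0],[0,0,0],[0,0,0],[0,0,0],[0,0,0]],"jaw":[-1,-1,-1,-1,-1,-1,-1]}'
python3 - <<'E'
from h import *
s=ctrl.get_state();f=grab_frame("wrist"); print(s['position'],s['contact_force'])
cv2.imwrite("pics/w4.png",cv2.resize(f['frame'][100:330,190:450,::-1],None,fx=2.5,fy=2.5))
print(wray((314,198),.1175,s,f))
E
```

```text
clock: 13.75
position: [0.6306, 0.1689, 0.2176]
tcp_rot: [0.664, 0.748, -0.001, -0.0]
contact_force: [-0.2, 0.3, 0.3]
gripper_width: 0.226
[0.6306016  0.16891999 0.21764692] [-0.21926204  0.29422025  0.32053027]
[0.62987764 0.17241815 0.1175    ]
```

View pics/w4.png

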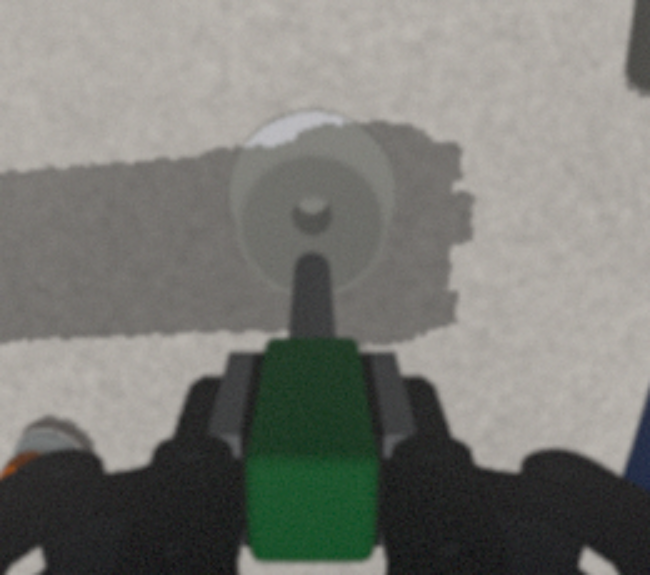

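Run:
```python
from h import *
s=ctrl.get_state();f=grab_frame("wrist"); F=lambda x,y:(190+x/2.5,100+y/2.5); print(s['position'])
print('tip edge',wray(F(312,253),s['position'][2]-.1063,s,f),'hole',wray(F(312,217),.048,s,f),'mouth',(wray(F(241,222),.068,s,f)+wray(F(386,222),.068,s,f))/2,wray(F(312,155),.068,s,f)-[0,.027,0])
```

```text
[0.63107586 0.1690642  0.2184006 ]
tip edge [0.63166964 0.16828487 0.1121006 ] hole [0.63213842 0.16564019 0.048     ] mouth [0.63235666 0.16840568 0.068     ] [0.62865385 0.16734169 0.068     ]
```

```bash
python3 -m pendant '{"translation":[[0,-0.1,0],[0,0,-1],[0,0,-1.5],[0,0,-1],[0,0,-0.5],[0,0,0],[0,0,0]],"angular":[[0.047,0,0],[0,0,0],[0,0,0],[0,0,0],[0,0,0],[0,0,0],[0,0,0]],"jaw":[-1,-1,-1,-1,-1,-1,-1]}'
python3 - <<'E'
from h import *
s=ctrl.get_state();f=grab_frame("wrist"); print(s['position'],s['contact_force'])
cv2.imwrite("pics/w5.png",cv2.resize(f['frame'][100:330,190:450,::-1],None,fx=2.5,fy=2.5))
E
```

```text
clock: 14.43
position: [0.6309, 0.1684, 0.1781]
tcp_rot: [0.663, 0.748, 0.017, -0.016]
contact_force: [0.1, 0.4, -0.9]
gripper_width: 0.228
[0.63085805 0.16841228 0.17814727] [ 0.14327669  0.40373128 -0.94026449]
```

View pics/w5.png

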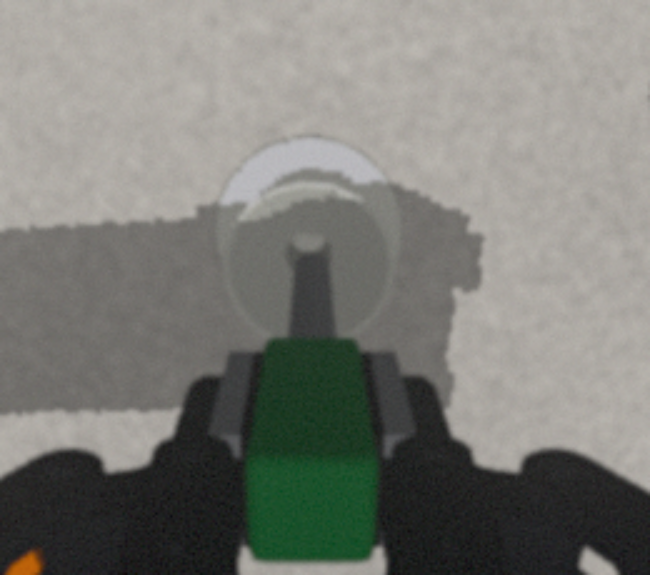

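```bash
python3 -m pendant '{"translation":[[0,0,-0.6],[0,0,-0.8],[0,0,-0.8],[0,0,-0.8],[0,0,0]],"angular":[[0,0,0],[0,0,0],[0,0,0],[0,0,0],[0,0,0]],"jaw":[-1,-1,-1,-1,-1]}'
```

```text
clock: 14.9
position: [0.6297, 0.1681, 0.1461]
tcp_rot: [0.663, 0.748, 0.016, -0.016]
contact_force: [-0.5, -0.2, -0.8]
gripper_width: 0.229
```

Tip is about 8 mm into the tube with no force; continue.

```bash
python3 -m pendant '{"translation":[[0,0,-0.6],[0,0,-0.7],[0,0,-0.7],[0,0,-0.5],[0,0,-0.2],[0,0,0],[0,0,0]],"angular":[[0,0,0],[0,0,0],[0,0,0],[0,0,0],[0,0,0],[0,0,0],[0,0,0]],"jaw":[-1,-1,-1,-1,-1,-1,-1]}'
```

```text
clock: 15.48
position: [0.6309, 0.1682, 0.1212]
tcp_rot: [0.663, 0.748, 0.018, -0.016]
contact_force: [-0.2, 1.1, -1.3]
gripper_width: 0.228
```

```bash
python3 -m pendant '{"translation":[[0,0,-0.2],[0,0,-0.1],[0,0,0]],"angular":[[0,0,0],[0,0,0],[0,0,0]],"jaw":[-1,-1,-1]}'; python3 -m pendant '{"translation":[[0,0,0],[0,0,0],[0,0,0],[0,0,0],[0,0,0],[0,0,0],[0,0,0],[0,0,0]],"angular":[[0,0,0],[0,0,0],[0,0,0],[0,0,0],[0,0,0],[0,0,0],[0,0,0],[0,0,0]],"jaw":[1,1,1,1,1,1,1,1]}'
```

```text
clock: 15.73
position: [0.6308, 0.1683, 0.1183]
tcp_rot: [0.663, 0.748, 0.018, -0.016]
contact_force: [-0.7, 0.8, -0.7]
gripper_width: 0.226
clock: 16.4
position: [0.6308, 0.1683, 0.1183]
tcp_rot: [0.663, 0.748, 0.018, -0.016]
contact_force: [0.5, 0.1, -0.0]
gripper_width: 0.995
```

```bash
python3 -m pendant '{"translation":[[0,0,1],[0,0,2],[0,0,3],[0,0,3],[0,0,2],[0,0,1],[0,0,0],[-0.5,-2,0]],"angular":[[0,0,0],[0,0,0],[0,0,0],[0,0,0],[0,0,0],[-0.047,0,0],[0,0,0],[0,0,0]],"jaw":[1,1,1,1,1,1,1,1]}'; python3 -m pendant '{"translation":[[-0.9,-3.6,0],[-1,-4,0],[-1,-4,0],[-1,-4,0],[-1,-4,0],[-1,-4,0],[-1,-3.5,0],[-0.5,-2,0]],"angular":[[0,0,0],[0,0,0],[0,0,0],[0,0,0],[0,0,0],[0,0,0],[0,0,0],[0,0,0]],"jaw":[1,1,1,1,1,1,1,1]}';python3 -m pendant '{"translation":[[-0.2,-1.2,0],[0,0,0],[0,0,0],[0,0,0],[0,0,0]],"angular":[[0,0,0],[0,0,0],[0,0,0],[0,0,0],[0,0,0]],"jaw":[1,1,1,1,1]}'
python3 - <<'E'
from h import *
s=ctrl.get_state();f=grab_frame("wrist"); print(s['position'],s['contact_force'])
cv2.imwrite("pics/w6.png",f['frame'][:,:,::-1]); t=grab_frame("scene")["frame"]; cv2.imwrite("pics/s2.png",t[:,:,::-1])
a=cv2.resize(f['frame'][110:330,180:460],(560,440)); b=cv2.resize(t[185:250,350:390],(240,390)); b=np.pad(b,((0,50),(0,0),(0,0)))
cv2.imwrite("pics/m2.png",np.hstack([a,b])[:,:,::-1])
E
```

```text
clock: 17.07
position: [0.6262, 0.1538, 0.2387]
tcp_rot: [0.661, 0.751, 0.002, -0.001]
contact_force: [0.2, 0.4, -0.0]
gripper_width: 0.999
clock: 17.73
position: [0.5495, -0.1472, 0.238]
tcp_rot: [0.665, 0.747, -0.0, -0.0]
contact_force: [0.3, 0.4, -0.4]
gripper_width: 1.0
clock: 18.15
position: [0.5504, -0.1527, 0.238]
tcp_rot: [0.662, 0.749, 0.0, -0.0]
contact_force: [0.6, -0.3, 0.8]
gripper_width: 1.003
[ 0.55041848 -0.15266686  0.23798403] [ 0.5786259  -0.34483313  0.83078413]
```

View pics/m2.png

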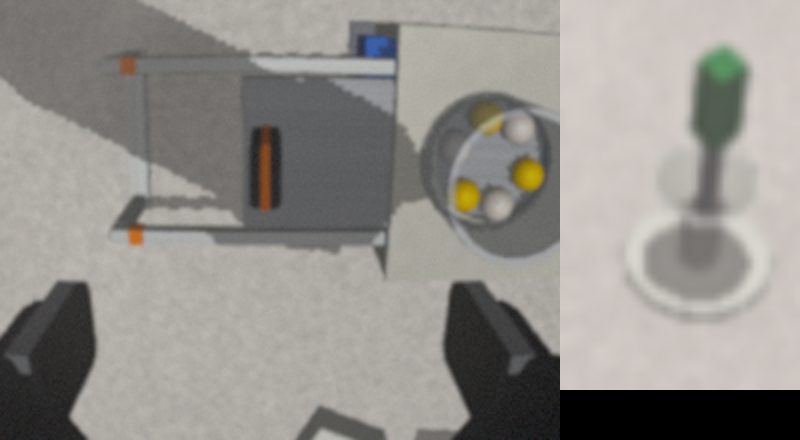

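Run:
```python
from h import *
s=ctrl.get_state();f=grab_frame("wrist"); F=lambda x,y:(180+x/2,110+y/2); print(s['position'])
for p,z in (((265,128),.117),((265,208),.117),((265,167),.117),((128,66),.072),((136,237),.072)): print(p,wray(F(*p),z,s,f).round(4))
q=[.6636,-.1406,.1211]; print(world(q,[-.115,0,.117]),world(q,[-.185,.046,.072]),world(q,[-.185,-.046,.072]))
```

```text
[ 0.55029154 -0.15314266  0.2380766 ]
(265, 128) [ 0.5465 -0.1341  0.117 ]
(265, 208) [ 0.5508 -0.17    0.117 ]
(265, 167) [ 0.5485 -0.1513  0.117 ]
(128, 66) [ 0.4748 -0.1187  0.072 ]
(136, 237) [ 0.4853 -0.2097  0.072 ]
[ 0.54944222 -0.15449249  0.117     ] [ 0.47439788 -0.11728567  0.072     ] [ 0.48551187 -0.20861189  0.072     ]
```

```bash
python3 -m pendant '{"translation":[[-0.1,0,-1],[0,0,-2],[0,0,-3],[0,0,-3],[0,0,-3],[0,0,-2],[0,0,-1],[0,0,-0.5]],"angular":[[0,0,0],[0,0,0],[0,0,0],[0,0,0],[0,0,0],[0,0,0],[0,0,0],[0,0,0]],"jaw":[1,1,1,1,1,1,1,1]}'; python3 -m pendant '{"translation":[[0,0,0],[0,0,0],[0,0,0]],"angular":[[0,0,0],[0,0,0],[0,0,0]],"jaw":[1,1,1]}'
```

```text
clock: 18.97
position: [0.5479, -0.1544, 0.0814]
tcp_rot: [0.663, 0.748, -0.001, -0.001]
contact_force: [-0.3, 0.3, -0.0]
gripper_width: 1.005
clock: 19.22
position: [0.5495, -0.1549, 0.0844]
tcp_rot: [0.663, 0.748, 0.0, 0.001]
contact_force: [0.1, -0.6, -0.0]
gripper_width: 0.996
```

```bash
python3 -m pendant '{"translation":[[0,0,0],[0,0,0],[0,0,0],[0,0,0],[0,0,0],[0,0,0],[0,0,0],[0,0,0]],"angular":[[0,0,0],[0,0,0],[0,0,0],[0,0,0],[0,0,0],[0,0,0],[0,0,0],[0,0,0]],"jaw":[-1,-1,-1,-1,-1,-1,-1,-1]}'; python3 -m pendant '{"translation":[[0,0,0],[0,0,0],[0,0,0],[0,0,0]],"angular":[[0,0,0],[0,0,0],[0,0,0],[0,0,0]],"jaw":[-1,-1,-1,-1]}'
```

```text
clock: 19.88
position: [0.5487, -0.1548, 0.0835]
tcp_rot: [0.664, 0.748, 0.0, -0.0]
contact_force: [-1.7, 0.9, 5.8]
gripper_width: 0.154
clock: 20.22
position: [0.5488, -0.1548, 0.0835]
tcp_rot: [0.664, 0.748, 0.0, -0.0]
contact_force: [-1.5, 0.8, 5.9]
gripper_width: 0.153
```

```bash
python3 -m pendant '{"translation":[[-0.5,-0.06,0],[-0.9,-0.11,0],[-1.1,-0.13,0],[-1.2,-0.15,0],[-1.2,-0.15,0],[-1.0,-0.12,0],[-0.7,-0.09,0],[-0.35,-0.04,0]],"angular":[[0,0,0],[0,0,0],[0,0,0],[0,0,0],[0,0,0],[0,0,0],[0,0,0],[0,0,0]],"jaw":[-1,-1,-1,-1,-1,-1,-1,-1]}'; python3 -m pendant '{"translation":[[0,0,0],[0,0,0],[0,0,0],[0,0,0],[0,0,0],[0,0,0]],"angular":[[0,0,0],[0,0,0],[0,0,0],[0,0,0],[0,0,0],[0,0,0]],"jaw":[-1,-1,-1,-1,-1,-1]}'
python3 - <<'E'
from h import *
s=ctrl.get_state();f=grab_frame("wrist"); print(s['position'],s['contact_force'])
t=grab_frame("scene")["frame"]
a=cv2.resize(f['frame'][100:300,170:470],(450,300)); b=cv2.resize(t[180:304,232:400],(756,558))[:,:]
a=cv2.resize(f['frame'][110:330,180:480],(450,330)); b=cv2.resize(t[190:310,240:340],(350,420)); a=np.pad(a,((0,90),(0,0),(0,0)))
cv2.imwrite("pics/m3.png",np.hstack([a,b])[:,:,::-1])
E
```

```text
clock: 20.88
position: [0.4805, -0.1627, 0.0835]
tcp_rot: [0.663, 0.748, 0.001, 0.001]
contact_force: [7.2, 4.4, -2.0]
gripper_width: 0.159
clock: 21.38
position: [0.4814, -0.1626, 0.0835]
tcp_rot: [0.663, 0.749, 0.001, 0.001]
contact_force: [7.3, 3.8, -0.9]
gripper_width: 0.156
[ 0.48136895 -0.16261206  0.083481  ] [ 7.32212365  3.80944022 -0.94091095]
```

View pics/m3.png

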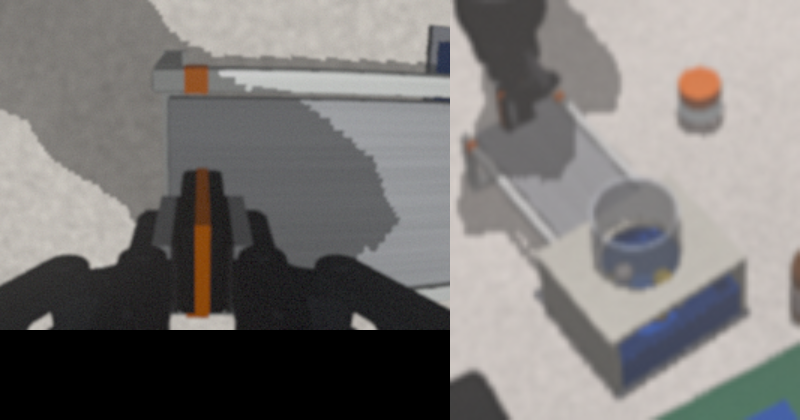

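```bash
python3 -m pendant '{"translation":[[-0.2,-0.02,0],[0,0,0],[0,0,0],[0,0,0],[0,0,0],[0,0,0]],"angular":[[0,0,0],[0,0,0],[0,0,0],[0,0,0],[0,0,0],[0,0,0]],"jaw":[-1,-1,-1,-1,-1,-1]}'
python3 - <<'E'
from h import *
s=ctrl.get_state(); C=np.array([.6636,-.1406])
for n in ('scene','top','wrist'):
    f=grab_frame(n); im=f['frame']; hsv=cv2.cvtColor(im,cv2.COLOR_RGB2HSV)
    cv2.imwrite(f"pics/end_{n}.png",im[:,:,::-1])
    for name,m in (('yel',cv2.inRange(hsv,(20,90,60),(35,255,255))),('org',cv2.inRange(hsv,(5,150,110),(16,255,255)))):
        k,l,st,ce=cv2.connectedComponentsWithStats(m)
        for i in range(1,k):
            if st[i,4]<4: continue
            g=(lambda z: wray(ce[i],z,s,f)) if n=='wrist' else (lambda z: onz(n,ce[i],z))
            z=.02 if name=='yel' else .072; w=g(z)
            if np.hypot(*(w[:2]-C))<.22: print(n,name,ce[i].round(1),st[i,4],'rel dispenser xy at z',z,((w[:2]-C)*1e3).round(1), 'at .081',((g(.081)[:2]-C)*1e3).round(1))
# colour grid through hopper mouth in scene
E
```

```text
clock: 21.98
position: [0.4794, -0.1628, 0.0835]
tcp_rot: [0.663, 0.749, 0.001, 0.001]
contact_force: [7.6, 2.8, -1.3]
gripper_width: 0.154
scene org [310.7 213.7] 62 rel dispenser xy at z 0.072 [-137.5  137. ] at .081 [-130.6  133.2]
top yel [363.9 141.5] 27 rel dispenser xy at z 0.02 [24.7  3.5] at .081 [ 5.9 11.2]
top org [315.6 201.2] 112 rel dispenser xy at z 0.072 [-155.9  148.5] at .081 [-157.3  148.5]
wrist org [314.3 163. ] 237 rel dispenser xy at z 0.072 [-189.6   23.2] at .081 [-189.8   24.6]
wrist org [314.4 290.1] 607 rel dispenser xy at z 0.072 [-180.8  -49.2] at .081 [-181.5  -43.6]
```

Run:
```python
from h import *
a=cv2.imread("pics/end_top.png"); b=cv2.imread("pics/top0.png")
# classify pixels seen through the hopper mouth: B blue tray, Y yellow, W light, g grey, . dark
for n in ('top','scene'):
    im=cv2.imread(f"pics/end_{n}.png").astype(int); u,v=proj(n,[.6636,-.1406,.08]).astype(int); print(n,u,v)
    for y in range(v-16,v+17):
        r=''
        for x in range(u-17,u+18):
            B,G,R=im[y,x]; r+='B' if B>R+25 and B>G+12 else 'Y' if R>B+30 else 'W' if R>150 else 'g' if R>95 else '.'
        print(r)
```

```text
top 368 143
WWWWWWWWWWWWWWggggggggggggWWWWWWWWW
WWWWWWWWWWWWggggggggggggggggWWWWWWW
WWWWWWWWWWWggggggggggggggggggWWWWWW
WWWWWWWWWWggggggg....gggggggggWWWWW
WWWWWWWWWggg............gggggggWWWW
WWWWWWWgWgg...BBBBBBB.....gggggWWWW
WWWWWWWWW...BBBBBBBBBBBB..ggggggWWW
WWWWWWWWg.BBBBBBBBBBBBBBB...gggggWW
WWWWWWgW.BBBBBBBBBBBBBBBBB...ggggWW
WWWWWWggBBBBBBBBBBBBBBBBBBB..ggggWW
WWWWWWgBBBBBBBBBBBBBBBBBBBBBg.gg.WW
WWWWWg.BBBBBBBBBBBBBBBBBBBBBg..g.WW
WWWWWgBgBBB.YYYBBBBBBBBBBBBBBg.ggWg
WWWWW..WBBBYYYYYBBBBBBBBBBBBBg.ggWW
WWWWW..WWBYYYYYY.BBBBBBBBBBBBg..gWW
WWWWW..WWW.YYYYY.BBBBBBBBBBBBgg.WWW
WWWWg.ggWW.YYYYYBBBBBBBBWgBBBWg.WgW
WWWWg.gggWB.YYY.BBBBBBWWWWWBBg.WWWW
WWWWW....WBBBBBBBBBBBBWWWWWBBWgWgWW
WWWWWg..BBBBBBBBBBBBB.WWWWW.BWWgWWW
WWWWW...BBBBBBBBBBBBB.gWWWWBgg.WWWW
WWWWWgg.Y.BBBWBBBBBBBB.ggggBW..WWWW
WWWWWW..gY.BBBBBBBBBBBBBBBggg.WWWWW
WWWWWWgg.g.BBBBBBBWBBBBBBBgg..WWWWW
WWWWWWWg..gBBBBBBBBBBBBBBgg..WWWWWW
WWWWWWWWg...BBBBBBBBBB..g...WWWWWWW
WWWWWWWWWg...gggBB...ggg..gWWWWWWWW
WWWWWWWWWWW..............gWWWWWWWWW
WWWWWWWWWWWWggg........gWWWWWWWWWWW
WWWWWWWWWWWWWWWWgggggWWWWWWWWWWWWWW
WWWWWWWW
[... 601 characters left out ...]
BBBBBBg..ggWWWWW
WWWWWggggggggBBBBBBBBBBgg....gWWWWW
WWWWWggggggggBBBBBBBBgg......gWWWWW
WWWWWggg....ggggggggg........gWWWWW
WWWWWggg.....................gWWWWW
WWWWWggg.....................gWWWWW
WWWWWggg.....................gWWWWW
WWWWWggg...ggggg............ggWWWWW
WWWWWggg...gggggg......ggg..gWWWWWW
WWWWWWggg.ggggggg.....gggggggWWWWWW
WWWWWWWgggggggggg.BBB.gYYYYgWWWWWWW
WWWWWWWWgggggggg.BBBBggYYYYWWWWWWWW
WWWWWWWWWWggggg.BBBBB.gYYWWWWWWWWWW
WWWWWWWWWWWgggggBBBBBggWWWWWWWWWWWW
WWWWWWWWWWWWWWWgggggWWWWWWWWWWWWWWW
WWWWWWWWWWWWWWWWWWWWWWWWWWWWWWWWWgg
WWWWWWWWWWWWWWWWWWWWWWWWWWWWWWWWggB
WWWWWWWWWWWWWWWWWWWWWWWWWWWWWWgg.BB
WWWWWWWWWWWWWWWWWWWWWWWWWWWWWggBBBB
gWWWWWWWWWWWWWWWWWWWWWWWWWWgg..BBBB
```

Run:
```python
from h import *
C=np.array([.6636,-.1406])
for z in (.02,.081):
    for n,p in (('top',(363.9,141.5)),('scene',(300.5,268.5)),('top',(375,145.5)),('scene',(289,267))): print(z,n,p,((onz(n,p,z)[:2]-C)*1e3).round(1))
s=ctrl.get_state(); print(s['position'],s['contact_force'],s['gripper_width'],s['clock'])
```

```text
0.02 top (363.9, 141.5) [24.6  3.4]
0.02 scene (300.5, 268.5) [-4.5 23.3]
0.02 top (375, 145.5) [ 11.7 -28.3]
0.02 scene (289, 267) [-27.1  -3.6]
0.081 top (363.9, 141.5) [ 5.8 11.2]
0.081 scene (300.5, 268.5) [33.4  4.3]
0.081 top (375, 145.5) [ -6.4 -18.9]
0.081 scene (289, 267) [ 12.  -21.3]
[ 0.47945655 -0.16286631  0.08349088] [ 6.91201389  3.91984668 -0.88041414] 0.15609584444972785 22.1333
```

```bash
python3 -c "
from bench import ctrl; print(ctrl.close_job())"
```

```text
the job is handed in; nothing more can be done
None
```

I stirred the beads three full turns at about 16 mm radius, with the rod's tip about 5 mm above the hopper floor. I then put the rod back in its stand, let go, pulled the slide to the mark, and handed the job in at about 22 s while still holding it.

**Last checks:**
- **Slide:** the tool had travelled 69.9 mm with the handle gripped, against 70 mm at the mark. The outside force on the tool was about 8 N, close to the 7.8 N expected from the spring.
- **Rod:** it tilted about 3° in the grip during stirring. I corrected the tilt before putting it in, and the scene picture taken after release shows it standing upright in the stand.
- **Beads:** the blue tray floor is clear through the hopper, with beads on it, and no yellow bead shows near the dispenser in any camera. I could not count all six, because some are hidden under the deck. I also did not check for white beads on the bench.
- **Other things on the bench:** I saw no contact with them and the forces stayed low, but I did not measure their positions again at the end.

I viewed 12 pictures, two over the budget of 10.

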